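# Load the control caddy for the morning quality check

## Task

Load the white caddy for the analyzer's quality check: stand the red-, green- and blue-capped control vials upright in the caddy, each on the middle of the pad of its own cap's colour, and stand the light-blue buffer bottle upright in the caddy's longer pocket that has no pad. The amber vials with white and yellow caps look alike but do not belong: leave them standing where they are.

Things in the scene. Friction and masses are not known exactly. Their poses are not given: they have to be found in the camera images.
- caddy: Low white caddy, fixed, 72 (x) by 224 (y) mm, 16 mm high, small lip at each end. Origin: centre of underside, z up. Walls, dividers 4 mm thick and 16 mm high; floor 4 mm. Four open pockets in a row along y, centred at x = 0, each 64 mm inside along x: three vial pockets 46 mm long at y = -85, -35, +15 mm with coloured pads, and a bottle pocket 66 mm long, no pad, at y = +75 mm.
- pad_red: Plain red pad, 60 by 44 mm and 2 mm thick, fixed on the floor of one of the caddy's three vial pockets (which pocket changes from start to start). Origin: centre of its underside, 4 mm above the bench; its top is 6 mm above the bench.
- pad_green: Plain green pad, 60 by 44 mm and 2 mm thick, fixed on the floor of one of the caddy's three vial pockets (which pocket changes from start to start). Origin: centre of its underside, 4 mm above the bench; its top is 6 mm above the bench.
- pad_blue: Plain blue pad, 60 by 44 mm and 2 mm thick, fixed on the floor of one of the caddy's three vial pockets (which pocket changes from start to start). Origin: centre of its underside, 4 mm above the bench; its top is 6 mm above the bench.
- vial_red: Control vial: small dark amber bottle with a red screw cap, 25 mm across, 48 mm tall with its cap, about 16 g, loose, standing upright on the bench. Can be gripped from above at any yaw; for gripping it is a cylinder 25 mm across from its base to 42 mm up. Origin: centre of its underside, z up to the cap.
- vial_green: Control vial: small dark amber bottle with a green screw cap, 25 mm across, 48 mm tall with its cap, about 16 g, loose, standing upright on the bench. Can be gripped from above at any yaw; for gripping it is a cylinder 25 mm across from its base to 42 mm up. Origin: centre of its underside, z up to the cap.
- vial_blue: Control vial: small dark amber bottle with a blue screw cap, 25 mm across, 48 mm tall with its cap, about 16 g, loose, standing upright on the bench. Can be gripped from above at any yaw; for gripping it is a cylinder 25 mm across from its base to 42 mm up. Origin: centre of its underside, z up to the cap.
- vial_white: Look-alike that does not belong in the caddy: the same small dark amber vial, but with a white cap, 25 mm across, 48 mm tall, about 16 g, loose, standing upright on the bench. Origin: centre of its underside, z up.
- vial_yellow: Look-alike that does not belong in the caddy: the same small dark amber vial, but with a yellow cap, 25 mm across, 48 mm tall, about 16 g, loose, standing upright on the bench. Origin: centre of its underside, z up.
- buffer_bottle: Light-blue buffer bottle with a red cap, 48 mm across, 112 mm tall, about 0.11 kg, loose, standing upright on the bench; for gripping it is a cylinder 48 mm across from its base to 98 mm up. Origin: centre of its underside, z up to the cap.

How it is judged:
At the end, for the whole second after the job is handed in: Red, green and blue vials upright (0.12 rad) on their pads, within 15 mm of pad centre, origin below 11 mm; buffer bottle upright on the bottle pocket floor, within 13 mm of its centre along x and y, origin below 9 mm; white and yellow vials upright within 30 mm of their start; all at rest (horizontal distance between vial_red and pad_red below 0.015 m and height (world z) of each of vial_red, vial_green, vial_blue below 0.011 m and angle between each of vial_red, vial_green, vial_blue, buffer_bottle, vial_white, vial_yellow's own z axis and vertical below 0.12 rad and linear speed of each of vial_red, vial_green, vial_blue, buffer_bottle, vial_white, vial_yellow below 0.02 m/s and horizontal distance between vial_green and pad_green below 0.015 m and horizontal distance between vial_blue and pad_blue below 0.015 m and x of buffer_bottle in the frame of caddy between -0.013 and 0.013 m and y of buffer_bottle in the frame of caddy between 0.062 and 0.088 m and height (world z) of buffer_bottle below 0.009 m and distance of each of vial_white, vial_yellow from where it was at the start of the episode below 0.03 m); the robot touches nothing.
It fails at once if the white-capped vial is moved more than 30 mm or tipped over (distance of vial_white from where it was at the start of the episode above 0.03 m or angle between vial_white's own z axis and vertical above 0.6 rad).
It fails at once if the yellow-capped vial is moved more than 30 mm or tipped over (distance of vial_yellow from where it was at the start of the episode above 0.03 m or angle between vial_yellow's own z axis and vertical above 0.6 rad).
It also fails if it takes over 99 s, if anything falls off the work surface, if the arm or the gripper's body presses on something with over 40 N, if the wrist force passes 120 N, or if a joint passes its speed limit or range.

## Robot

A 6-joint arm with a two-finger parallel gripper is mounted at the origin on a cart in front of the work surface, level with it; the furniture and walls round the work are solid. World frame = base frame: x ahead of the robot, y to its left, z up, the work surface at z = 0. Lengths are in m, angles in rad, forces in N, time in s.
With the tool pointing down it reaches from about 0.225 to 0.725 m from the base axis. Payload 3.1 kg.
Tool frame: the origin (TCP) lies midway between the tips of the shut fingers; the grasp point (between the pads) lies 19 mm behind it; z points along the fingers, x is the direction in which the jaws open and shut, and the axes are right-handed (so a half turn about z gives the same grasp; the last joint's range is limited). The gripper opens to 85 mm and grips with 20 to 120 N. Pads are 22 mm wide; open, the fingers measure 114 mm over their backs; the gripper's body (76 mm by 85 mm) begins 54 mm behind the grasp point. The pads swing forward as they close: fully open they stand 13 mm farther back than shut.
Start: joints at [-1.381, 0.048, 0.099, 1.622, 0, 1.443], TCP at [0.164, -0.499, 0.231] pointing down, gripper open.
Joint ranges: [-2.91, 2.91], [-0.99, 1.94], [-1.21, 1.42], [-2.12, 2.29], [-1.49, 1.47], [-3.14, 3.14]. Speed limits (rad/s): [2.79, 2.79, 3.14, 3.14, 3.14, 3.14].

## Interface

Orientations are given as a unit quaternion [w, x, y, z].
In Python, from bench import state, capture, camera_info, close_job gives the robot as it stands. The module is installed in compiled form; this text tells all that it offers.
- The arm moves only by the tool servo_tool, never from a script. Its argument "rows" is a list of rows, each a list of 3 entries, a list of its own where there are three numbers: the turn, a rotation vector about the tool's x, y, z in degrees, then the shift along the tool's x, y, z in cm, then the closure, from 0 (fully open) to 1 (shut). In form: [[[ax, ay, az], [tx, ty, tz], gripper], ...]. A call has 1 to 8 rows; each row is the pose to reach, as a shift and turn from the pose commanded when the call began, along the tool's axes at that moment; what a row does not reach only later rows make up. A row lasts 1/10 s, in which the tool goes at most 50 mm and 8.59 degrees, less where a joint would pass 70% of its speed; a pose out of reach is approached as far as the arm can. A call with a gripper value outside its range is refused whole. The fingers move at their own pace and stop on an object; the grip force is fixed at half the most. Time passes only in rows, so rows that repeat a pose let the fingers close. It gives the time, the measured TCP pose, the force and the opening at its end, in the units of the state.
- state(): the state, without advancing time (a new reading comes with each control period).
- capture(name): name is "side" or "top" or "wrist"; returns the picture (420x560x3 uint8, blue, green, red); there is no depth.
- camera_info(name): a dict with "fx", "fy", "cx", "cy" (pixels), "D" ([k1, k2, p1, p2, k3] as OpenCV has them; the pictures are not rectified), "world_to_cam" (4x4, takes a point from world to camera coordinates). Camera axes: x right, y down, z forward; pixel columns grow to the right and rows downward; lengths in m; the calibration is good to about 2 mm. A picture is of the moment at which its call begins: read the wrist's pose just before it. camera_info takes no time and is no camera call; for the wrist camera it gives the pose at the moment of the call.
- close_job(): hands the job in, once; it reports no verdict.
The state is a dict: "time": time; "qpos": joint angles; "qvel": joint speeds; "joint_torque": joint torques, N m; "ee_pos": TCP position; "tool_rot": TCP orientation; "wrist_force": force on the tool from outside, world axes, zero at the start; "torque": the same for the moment, N m; "width": finger opening in m.
Only numpy, scipy, OpenCV 4.12 (cv2) and the standard library are available. Lean on these libraries where they do the work, as an engineer would, in place of code of your own. Each camera call takes 0.05 s, during which the arm holds its last target.

## Working session

There is one attempt and no reset: what is moved stays moved. The work goes in short steps, Python scripts to look and compute and a tool call to move; the robot and the scene stay as the last step left them, time stands still between calls to the robot, and variables do not carry over. Pictures are saved under pics/ and viewed, and the job is handed in when it is done.

Besides the shell and the picture viewer there is one more tool, called after "Request:" by a JSON object that holds its "fn" and its "kwargs", one argument or row to a line. servo_tool: Moves the arm, as the interface text tells. Its arguments: {"type":"object","properties":{"rows":{"type":"array","items":{"type":"array"}}},"required":["rows"]}

```bash
mkdir -p pics; python3 - <<'E'
from bench import *
import cv2
print(state())
for n in("top","side","wrist"):
    i=camera_info(n);print(n,i)
    cv2.imwrite(f"pics/{n}0.png",capture(n))
E
```

```text
{'time': 0.0, 'qpos': array([-1.38079000e+00,  4.87435127e-02,  9.76049204e-02,  1.62199036e+00,
       -5.56305408e-06,  1.44299380e+00]), 'qvel': array([ 0.00058185,  0.00092107,  0.00062728, -0.00100754, -0.00130713,
       -0.00018156]), 'joint_torque': array([ 1.21471921e-04, -3.38787711e+01,  3.20012283e+01,  2.03946320e-02,
       -1.55678340e-04,  3.03813785e-06]), 'ee_pos': array([ 0.16392535, -0.49811711,  0.23012447]), 'tool_rot': array([-7.96635089e-04,  8.10087685e-01, -5.86307583e-01, -8.51858491e-04]), 'wrist_force': array([-0.40349849, -0.35231585, -0.19237883]), 'torque': array([-0.00490274, -0.01151023, -0.02523215]), 'width': 0.08521273096433721}
top {'fx': 399.11002502335094, 'fy': 399.11002502335094, 'cx': 274.65988598774106, 'cy': 217.17236574891479, 'D': array([-0.11302251,  0.        ,  0.        ,  0.        ,  0.        ]), 'world_to_cam': array([[ 0.02123073, -0.99972942,  0.00950487, -0.07454104],
       [-0.98745094, -0.0224562 , -0.15632132,  0.4993668 ],
       [ 0.15649246, -0.00606677, -0.98766052,  0.94697743],
       [ 0.        ,  0.        ,  0.  
[... 314 characters left out ...]
   [-2.68454774e-01, -4.71252389e-01, -8.40150713e-01,
         1.17257481e-01],
       [ 4.16090599e-01,  7.29877972e-01, -5.42352984e-01,
         8.26372381e-01],
       [ 0.00000000e+00,  0.00000000e+00,  0.00000000e+00,
         1.00000000e+00]])}
wrist {'fx': 310.2645358868246, 'fy': 310.2645358868246, 'cx': 278.2099568074502, 'cy': 212.0607854428332, 'D': array([-0.06361705,  0.        ,  0.        ,  0.        ,  0.        ]), 'world_to_cam': array([[ 0.31247737, -0.94992463, -0.00104822, -0.52474201],
       [-0.91391904, -0.30093391,  0.27237981, -0.03525461],
       [-0.25905573, -0.08415454, -0.96218924,  0.37704237],
       [ 0.        ,  0.        ,  0.        ,  1.        ]])}
```

View pics/top0.png

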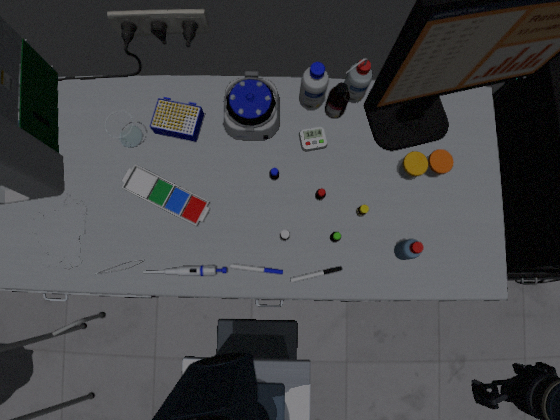

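View pics/side0.png

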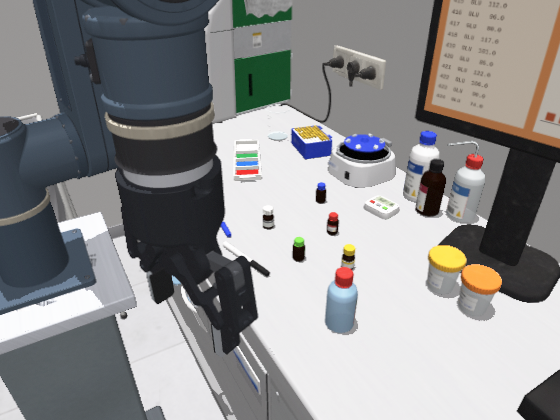

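View pics/wrist0.png

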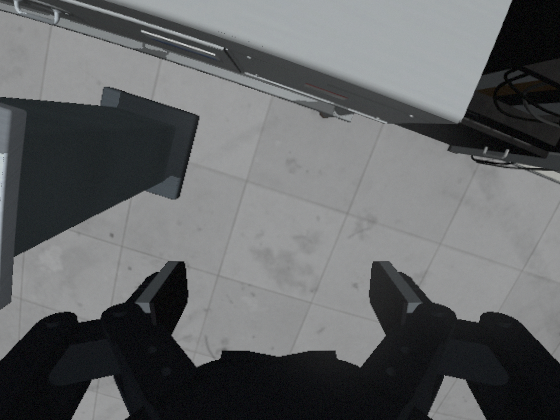

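The top view shows red (321,193), green (336,236), blue (274,173), white (285,235) and yellow (364,209) vials. The bottle is at (412,248). The caddy runs from (125,180) to (208,215), with the plain pocket at its left end, followed by green, blue and red. I'll measure these now.

```bash
cat > h.py <<'E'
import numpy as np,cv2
from bench import *
def cam(n):
    i=camera_info(n);K=np.array([[i['fx'],0,i['cx']],[0,i['fy'],i['cy']],[0,0,1]]);return K,i['D'],i['world_to_cam']
def ray(c,uv):
    K,D,T=c;p=cv2.undistortPoints(np.array([[uv]],float),K,D)[0,0]
    d=T[:3,:3].T@np.array([p[0],p[1],1]);return -T[:3,:3].T@T[:3,3],d/np.linalg.norm(d)
def onz(c,uv,z):
    o,d=ray(c,uv);return o+d*(z-o[2])/d[2]
def tri(c1,u1,c2,u2):
    A=np.zeros((3,3));b=np.zeros(3);R=[ray(c1,u1),ray(c2,u2)]
    for o,d in R:
        P=np.eye(3)-np.outer(d,d);A+=P;b+=P@o
    x=np.linalg.solve(A,b);return x,np.mean([np.linalg.norm((np.eye(3)-np.outer(d,d))@(x-o)) for o,d in R])
def mask(im,name):
    h=cv2.cvtColor(im,cv2.COLOR_BGR2HSV);H,S,V=[h[...,k].astype(int) for k in range(3)]
    r={'red':((H<8)|(H>172))&(S>150),'green':(H>45)&(H<75)&(S>120),'blue':(H>105)&(H<130)&(S>150),'yellow':(H>22)&(H<35)&(S>150)}[name]&(V>60)
    return r.astype(np.uint8)
def blobs(im,name,amin=15):
    n,l,s,c=cv2.connectedComponentsWithStats(mask(im,name))
    return [(c[k].round(1),s[k,4],s[k,:4]) for k in range(1,n) if s[k,4]>=amin]
E
python3 - <<'E'
from h import *
for n in('top','side'):
    im=cv2.imread(f'pics/{n}0.png')
    for c in('red','green','blue','yellow'):
        print(n,c)
        for b in blobs(im,c): print('  ',b[0],b[1],b[2],onz(cam(n),b[0],.042).round(4), onz(cam(n),b[0],.006).round(4))
im=cv2.imread('pics/top0.png')[150:275,110:430]
cv2.imwrite('pics/topz.png',cv2.resize(im,(800,312),interpolation=cv2.INTER_CUBIC))
im=cv2.imread('pics/side0.png')[120:340,160:390]
cv2.imwrite('pics/sidez.png',cv2.resize(im,None,fx=2.6,fy=2.6,interpolation=cv2.INTER_CUBIC))
E
```

```text
top red
   [364.8  65.8] 88 [358  60  13  11] [ 0.9191 -0.2977  0.042 ] [ 0.9403 -0.3066  0.006 ]
   [321.  191.8] 42 [318 189   7   7] [ 0.5673 -0.1779  0.042 ] [ 0.5755 -0.1824  0.006 ]
   [193.6 208.8] 351 [182 196  24  27] [0.517 0.138 0.042] [0.5233 0.1452 0.006 ]
   [417.1 247. ] 94 [412 242  11  11] [ 0.4336 -0.4188  0.042 ] [ 0.4368 -0.4322  0.006 ]
top green
   [160.1 191.8] 338 [149 180  24  26] [0.5584 0.2252 0.042 ] [0.5663 0.2357 0.006 ]
   [336.6 235.5] 50 [333 232   8   8] [ 0.4584 -0.2168  0.042 ] [ 0.4625 -0.2227  0.006 ]
top blue
   [317.1  68.2] 156 [310  62  15  13] [ 0.9063 -0.1684  0.042 ] [ 0.927  -0.1725  0.006 ]
   [249.8  98.5] 1133 [229  79  43  39] [0.8132 0.0081 0.042 ] [0.8305 0.0106 0.006 ]
   [273.9 171.2] 42 [271 168   7   7] [ 0.6175 -0.0591  0.042 ] [ 0.6276 -0.0592  0.006 ]
   [176.5 200.3] 341 [165 188  24  26] [0.5375 0.1822 0.042 ] [0.5446 0.1911 0.006 ]
   [200.9 270.7] 15 [200 266   3  10] [0.3651 0.1125 0.042 ] [0.3658 0.1188 0.006 ]
   [221.8 269.6] 40 [216 267  11   6] [0.3691 0.0617 0.042 ] [0.3699 0.0662 0.006 ]
   [273.1 270.5] 71 [264 2
[... 1348 characters left out ...]
37 161  20   5] [0.5164 0.1324 0.042 ] [0.5464 0.1975 0.006 ]
   [416.8 168.6] 67 [409 161  14  13] [ 0.8772 -0.1069  0.042 ] [ 0.9329 -0.0589  0.006 ]
   [321.  186.2] 48 [318 183   7   8] [ 0.6158 -0.0616  0.042 ] [ 0.6529 -0.0103  0.006 ]
   [463.  191.4] 52 [459 188   9   8] [ 0.889  -0.2439  0.042 ] [ 0.9456 -0.2056  0.006 ]
   [225.2 229. ] 66 [220 222  11  15] [ 0.3517 -0.1096  0.042 ] [ 0.37   -0.0617  0.006 ]
side yellow
   [313.  133.1] 152 [300 126  27  15] [0.7733 0.2116 0.042 ] [0.8216 0.2823 0.006 ]
   [348.9 249.9] 104 [344 245  11  11] [ 0.526  -0.2866  0.042 ] [ 0.5566 -0.2514  0.006 ]
   [447.3 256.1] 576 [430 246  36  22] [ 0.6731 -0.3927  0.042 ] [ 0.7143 -0.3651  0.006 ]
```

View pics/topz.png

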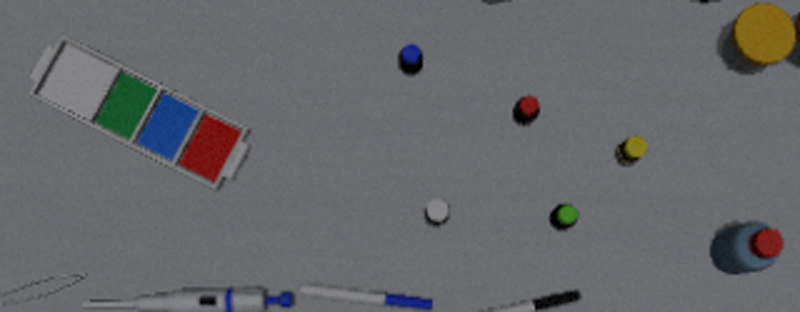

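View pics/sidez.png

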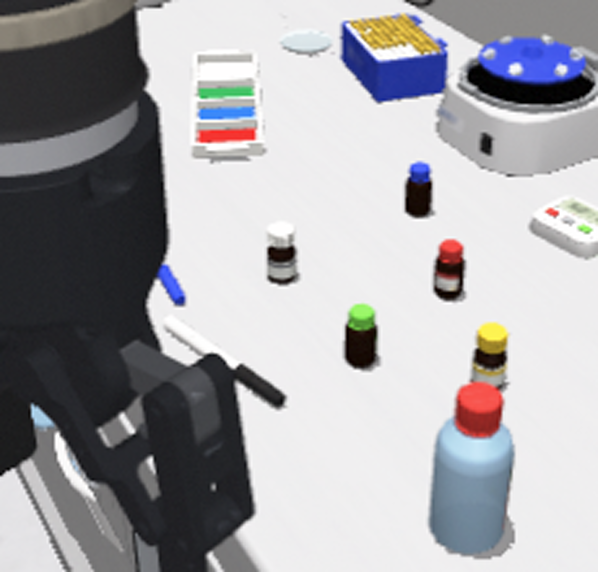

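```bash
python3 - <<'E'
from h import *
T,S=cam('top'),cam('side')
for n,a,b in[('red',(321,191.8),(333,217)),('green',(336.6,235.5),(298.8,241.8)),('blue',(273.9,171.2),(321,186.2)),('yellow',(363.5,208.5),(348.9,249.9)),('bottle',(417.1,247),(343.8,277.1)),('white',(285,234.5),(268,210.5))]:
    x,e=tri(T,a,S,b);print(n,x.round(4),round(e,4))
P={}
im=cv2.imread('pics/top0.png')
for c in('green','blue','red'):
    b=max([b for b in blobs(im,c) if 100<b[1]<500],key=lambda b:b[1]);P[c]=onz(T,b[0],.006);print(c,P[c].round(4))
y=P['green']-P['red'];y/=np.linalg.norm(y);print('caddy y',y, 'yaw x axis',np.degrees(np.arctan2(y[1],y[0]))-90,'pocket',P['blue']+.110*y)
# whole caddy: bright mask at z=.016
g=cv2.cvtColor(im,cv2.COLOR_BGR2HSV)
sub=((g[...,2]>125)|(g[...,1]>120)).astype(np.uint8);sub=sub[155:235,115:220]
n,l,s,c=cv2.connectedComponentsWithStats(sub);k=1+np.argmax(s[1:,4]);cn=np.argwhere(l==k)[:,::-1].astype(np.float32)
r=cv2.minAreaRect(cn);print(s[k],r);ctr=onz(T,np.array(r[0])+[115,155],.014);print('caddy ctr',ctr, 'from pads',P['blue']+.035*y)
E
```

```text
red [ 0.5676 -0.1781  0.0393] 0.0004
green [ 0.4586 -0.217   0.0406] 0.0
blue [ 0.6178 -0.0591  0.0402] 0.0002
yellow [ 0.5276 -0.2849  0.0402] 0.0002
bottle [ 0.4275 -0.3959  0.1026] 0.0007
white [ 0.4589 -0.0901  0.0407] 0.0007
green [0.5663 0.2357 0.006 ]
blue [0.5446 0.1911 0.006 ]
red [0.5233 0.1452 0.006 ]
caddy y [0.42916573 0.90322576 0.        ] yaw x axis -25.414626956739454 pocket [0.59182955 0.2904239  0.006     ]
[ 11  13  31  32 525] ((25.66014289855957, 28.012454986572266), (22.52543067932129, 24.80328369140625), 27.64597511291504)
caddy ctr [0.58692962 0.28654923 0.014     ] from pads [0.55964212 0.22268197 0.006     ]
```

```bash
cat >> h.py <<'E'
from scipy.spatial.transform import Rotation as Ro
def go(x,y,z,yaw=-25.4):
    s=state();R=Ro.from_quat(s['tool_rot'],scalar_first=True)
    c,n=np.cos(np.radians(yaw)),np.sin(np.radians(yaw))
    G=Ro.from_matrix(np.array([[c,n,0],[n,-c,0],[0,0,-1]]))
    d=R.inv().apply(np.array([x,y,z])-s['ee_pos'])*100
    print('t',round(s['time'],2),'pos',s['ee_pos'].round(4),'w',round(s['width'],4),'turn',np.degrees((R.inv()*G).as_rotvec()).round(1),'shift',d.round(2))
E
python3 -c "
from h import *
go(.4586,-.217,.15)"
```

```text
t 0.15 pos [ 0.1639 -0.4983  0.2304] w 0.0856 turn [ -0.1   0.1 -46.4] shift [-17.5  -36.78   8.08]
```

Request:
{"fn": "servo_tool", "kwargs": {
  "rows": [
    [[0,0,-46.4],[-17.5,-36.8,8.1],0],
    [[0,0,-46.4],[-17.5,-36.8,8.1],0],
    [[0,0,-46.4],[-17.5,-36.8,8.1],0],
    [[0,0,-46.4],[-17.5,-36.8,8.1],0],
    [[0,0,-46.4],[-17.5,-36.8,8.1],0],
    [[0,0,-46.4],[-17.5,-36.8,8.1],0],
    [[0,0,-46.4],[-17.5,-36.8,8.1],0],
    [[0,0,-46.4],[-17.5,-36.8,8.1],0]
  ]
}}

```text
time: 0.95
ee_pos: [0.449, -0.2262, 0.1527]
tool_rot: [0.0, 0.976, -0.22, -0.0]
wrist_force: [1.5, -1.3, 0.7]
width: 0.0851
```

Request:
{"fn": "servo_tool", "kwargs": {
  "rows": [
    [[0,0,0],[0,0,0],0],
    [[0,0,0],[0,0,0],0],
    [[0,0,0],[0,0,0],0],
    [[0,0,0],[0,0,0],0],
    [[0,0,0],[0,0,0],0]
  ]
}}

```text
time: 1.45
ee_pos: [0.4473, -0.2293, 0.1538]
tool_rot: [0.0, 0.975, -0.221, 0.0]
wrist_force: [0.2, -0.4, 0.2]
width: 0.0854
```

```bash
python3 -c "
from h import *
go(.4586,-.217,.15)
im=capture('wrist');c=cam('wrist');cv2.imwrite('pics/w1.png',im)
for b in blobs(im,'green',60): print(b, onz(c,b[0],.042))
print(state()['qpos'])
"
```

```text
t 1.45 pos [ 0.4473 -0.2293  0.1538] w 0.0854 turn [ 0.  -0.  -0.1] shift [ 0.49 -1.59  0.38]
(array([532.9,  22.7]), np.int32(132), array([527,  15,  13,  16], dtype=int32)) [ 0.6902696  -0.17975937  0.042     ]
(array([283.7, 189.5]), np.int32(431), array([273, 178,  23,  24], dtype=int32)) [ 0.45870162 -0.21672401  0.042     ]
[-6.06752310e-01 -1.45048975e-02 -1.18119407e-01  1.46650500e+00
 -8.67734234e-05  1.40958085e+00]
```

View pics/w1.png

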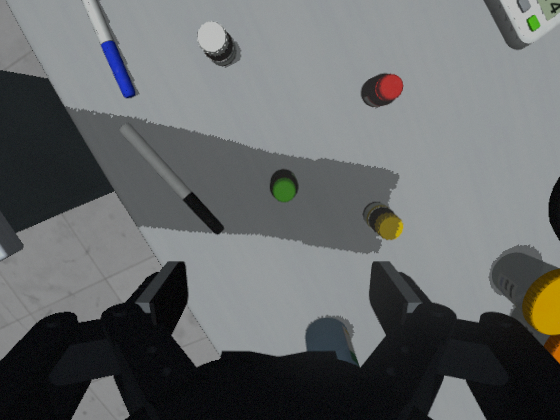

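The wrist view agrees: the green cap at (284,190) puts the vial at (0.459,-0.217). Descending to grip.

Request:
{"fn": "servo_tool", "kwargs": {
  "rows": [
    [[0,0,0],[0.5,-1.6,0.5],0],
    [[0,0,0],[0.5,-1.6,2],0],
    [[0,0,0],[0.5,-1.6,5],0],
    [[0,0,0],[0.5,-1.6,8],0],
    [[0,0,0],[0.5,-1.6,11],0],
    [[0,0,0],[0.5,-1.6,13.2],0],
    [[0,0,0],[0.5,-1.6,14.2],0],
    [[0,0,0],[0.5,-1.6,14.2],0]
  ]
}}

```text
time: 2.3
ee_pos: [0.4571, -0.2149, 0.0089]
tool_rot: [-0.001, 0.975, -0.22, -0.002]
wrist_force: [-0.4, 0.2, 0.2]
width: 0.0854
```

Request:
{"fn": "servo_tool", "kwargs": {
  "rows": [
    [[0,0,0],[0,0,0],0.4],
    [[0,0,0],[0,0,0],0.8],
    [[0,0,0],[0,0,0],1],
    [[0,0,0],[0,0,0],1],
    [[0,0,0],[0,0,0],1],
    [[0,0,0],[0,0,0],1]
  ]
}}

```text
time: 2.9
ee_pos: [0.4603, -0.2163, 0.0126]
tool_rot: [0.0, 0.976, -0.22, 0.001]
wrist_force: [-0.3, -0.5, 4.7]
width: 0.0235
```

```bash
python3 -c "
from h import *
go(.5663,.2357,.15)
print(state()['wrist_force'])"
```

```text
t 2.9 pos [ 0.4603 -0.2163  0.0126] w 0.0235 turn [ 0.  -0.1  0. ] shift [ -9.77 -45.37 -13.78]
[-0.32143616 -0.4789218   4.72651937]
```

Request:
{"fn": "servo_tool", "kwargs": {
  "rows": [
    [[0,0,0],[0,0,-4],1],
    [[0,0,0],[0,0,-8],1],
    [[0,0,0],[0,-3,-11],1],
    [[0,0,0],[-1,-7,-12],1],
    [[0,0,0],[-2.5,-12,-12],1],
    [[0,0,0],[-3.6,-17,-12],1],
    [[0,0,0],[-4.7,-22,-12],1],
    [[0,0,0],[-5.8,-26,-12],1]
  ]
}}

```text
time: 3.7
ee_pos: [0.5184, 0.0463, 0.131]
tool_rot: [-0.0, 0.976, -0.22, -0.0]
wrist_force: [0.2, -1.5, 0.2]
width: 0.0235
```

```bash
python3 -c "
from h import *
go(.5663,.2357,.13)"
```

```text
t 3.7 pos [0.5184 0.0463 0.131 ] w 0.0235 turn [-0.  0.  0.] shift [ -3.79 -19.16   0.11]
```

Request:
{"fn": "servo_tool", "kwargs": {
  "rows": [
    [[0,0,0],[-1,-5,0],1],
    [[0,0,0],[-2,-10,0],1],
    [[0,0,0],[-3,-14,0],1],
    [[0,0,0],[-3.6,-17.5,0],1],
    [[0,0,0],[-3.8,-19.2,0],1],
    [[0,0,0],[-3.8,-19.2,0],1],
    [[0,0,0],[-3.8,-19.2,0],1],
    [[0,0,0],[-3.8,-19.2,0],1]
  ]
}}

```text
time: 4.5
ee_pos: [0.5661, 0.2328, 0.131]
tool_rot: [0.0, 0.975, -0.22, -0.0]
wrist_force: [0.1, 0.7, -0.5]
width: 0.0236
```

```bash
python3 -c "
from h import *
go(.5663,.2357,.02)
im=capture('wrist');cv2.imwrite('pics/w2.png',im);c=cam('wrist')
for n in('green','blue','red'):
  for b in blobs(im,n,200): print(n,b, onz(c,b[0],.006),onz(c,b[0],.15))
"
```

```text
t 4.5 pos [0.5661 0.2328 0.131 ] w 0.0236 turn [ 0.1  0.  -0.1] shift [-0.1  -0.29 11.1 ]
green (array([276.7, 201.4]), np.int32(3028), array([243, 179,  68,  47], dtype=int32)) [0.56618252 0.23538936 0.006     ] [0.58216247 0.26736236 0.15      ]
green (array([278.2, 299.9]), np.int32(1965), array([255, 274,  47,  52], dtype=int32)) [0.52474555 0.14532294 0.006     ] [0.56309476 0.22591724 0.15      ]
blue (array([470.7, 135.7]), np.int32(3492), array([438,  62, 122, 173], dtype=int32)) [0.74192666 0.2163933  0.006     ] [0.6630332 0.2586211 0.15     ]
blue (array([276.9, 241.2]), np.int32(728), array([245, 235,  65,  22], dtype=int32)) [0.55010475 0.20133137 0.006     ] [0.57476409 0.25169017 0.15      ]
```

View pics/w2.png

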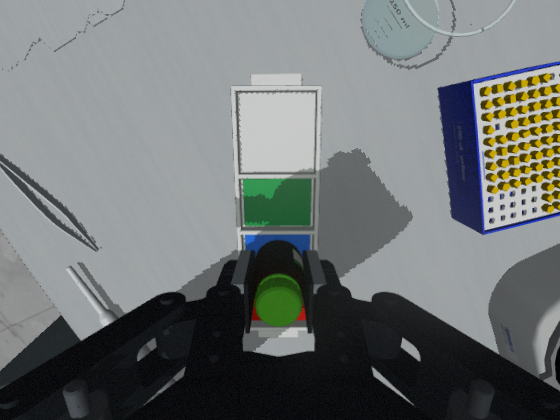

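The held vial is straight. The green pad, centred at (277,201), reads (0.566,0.235), which matches. Lowering.

Request:
{"fn": "servo_tool", "kwargs": {
  "rows": [
    [[0,0,0],[-0.1,-0.3,3],1],
    [[0,0,0],[-0.1,-0.3,6],1],
    [[0,0,0],[-0.1,-0.3,8.5],1],
    [[0,0,0],[-0.1,-0.3,10],1],
    [[0,0,0],[-0.1,-0.3,10.7],1],
    [[0,0,0],[-0.1,-0.3,11],1],
    [[0,0,0],[-0.1,-0.3,11.1],1],
    [[0,0,0],[-0.1,-0.3,11.1],1]
  ]
}}

```text
time: 5.35
ee_pos: [0.5679, 0.2373, 0.0218]
tool_rot: [-0.001, 0.976, -0.22, 0.001]
wrist_force: [-0.2, -0.2, 0.1]
width: 0.0232
```

Request:
{"fn": "servo_tool", "kwargs": {
  "rows": [
    [[0,0,0],[0,0,0],1],
    [[0,0,0],[0,0,0.1],1],
    [[0,0,0],[0,0,0.1],1]
  ]
}}

```text
time: 5.65
ee_pos: [0.5671, 0.2371, 0.0197]
tool_rot: [-0.0, 0.976, -0.22, 0.0]
wrist_force: [0.1, 0.0, -0.0]
width: 0.0234
```

Request:
{"fn": "servo_tool", "kwargs": {
  "rows": [
    [[0,0,0],[0,0,0.1],1],
    [[0,0,0],[0,0,0.1],0.7],
    [[0,0,0],[0,0,0.1],0.4],
    [[0,0,0],[0,0,0.1],0],
    [[0,0,0],[0,0,0.1],0],
    [[0,0,0],[0,0,0.1],0],
    [[0,0,0],[0,0,-4],0],
    [[0,0,0],[0,0,-8],0]
  ]
}}

```text
time: 6.45
ee_pos: [0.5649, 0.2365, 0.0979]
tool_rot: [0.001, 0.976, -0.22, -0.002]
wrist_force: [1.1, -0.0, 1.1]
width: 0.0854
```

Request:
{"fn": "servo_tool", "kwargs": {
  "rows": [
    [[0,0,0],[0,0,-5],0],
    [[0,0,0],[0,3,-5],0],
    [[0,0,0],[0,3,-5],0]
  ]
}}

```text
time: 6.75
ee_pos: [0.5545, 0.2083, 0.1524]
tool_rot: [-0.0, 0.975, -0.221, 0.002]
wrist_force: [-1.2, 1.1, -0.3]
width: 0.0856
```

```bash
python3 -c "
from h import *
go(.6178,-.0591,.14)
im=capture('wrist');cv2.imwrite('pics/w3.png',im);c=cam('wrist')
for n in('green','blue','red'):
  for b in blobs(im,n,200): print(n,b, onz(c,b[0],.006),onz(c,b[0],.048))
"
```

```text
t 6.75 pos [0.5545 0.2083 0.1524] w 0.0856 turn [-0.1 -0.2 -0.1] shift [17.22 21.42  1.27]
green (array([275.8, 168.7]), np.int32(2618), array([244, 146,  65,  46], dtype=int32)) [0.56497925 0.23620746 0.006     ] [0.56768619 0.24132071 0.048     ]
blue (array([469.2, 103.6]), np.int32(3273), array([429,  27, 131, 168], dtype=int32)) [0.74815902 0.21528782 0.006     ] [0.72398128 0.22347137 0.048     ]
blue (array([276.4, 219.9]), np.int32(2471), array([246, 200,  62,  41], dtype=int32)) [0.54413385 0.19134259 0.006     ] [0.54990019 0.2030405  0.048     ]
blue (array([439.3, 401.6]), np.int32(212), array([431, 390,  17,  21], dtype=int32)) [ 0.62353438 -0.10561549  0.006     ] [ 0.61764737 -0.05033405  0.048     ]
red (array([276.9, 267.5]), np.int32(2053), array([248, 250,  58,  36], dtype=int32)) [0.52282519 0.14563374 0.006     ] [0.53171893 0.16404018 0.048     ]
```

View pics/w3.png

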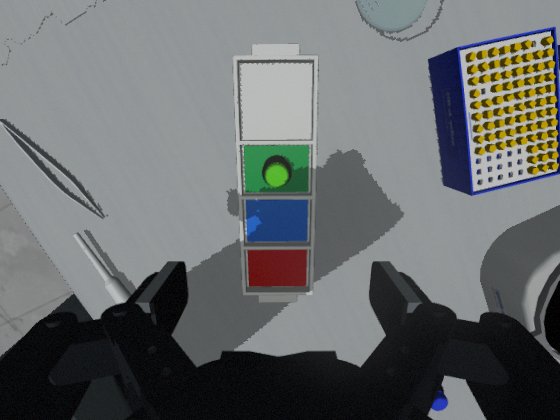

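Green stands on its pad. Next is blue.

Request:
{"fn": "servo_tool", "kwargs": {
  "rows": [
    [[0,0,0],[3,3.7,0.3],0],
    [[0,0,0],[6,7.4,0.6],0],
    [[0,0,0],[9,11.1,0.9],0],
    [[0,0,0],[12,14.8,1.2],0],
    [[0,0,0],[15,18.5,1.3],0],
    [[0,0,0],[17.2,21.4,1.3],0],
    [[0,0,0],[17.2,21.4,1.3],0],
    [[0,0,0],[17.2,21.4,1.3],0]
  ]
}}

```text
time: 7.6
ee_pos: [0.6171, -0.0575, 0.1346]
tool_rot: [-0.0, 0.975, -0.221, -0.001]
wrist_force: [-0.5, -0.1, -0.1]
width: 0.0854
```

Request:
{"fn": "servo_tool", "kwargs": {
  "rows": [
    [[0,0,0],[0,0,0],0],
    [[0,0,0],[0,0,0],0],
    [[0,0,0],[0,0,0],0]
  ]
}}

```text
time: 7.9
ee_pos: [0.6174, -0.0557, 0.1363]
tool_rot: [-0.0, 0.976, -0.219, -0.0]
wrist_force: [-0.3, 0.2, -0.6]
width: 0.0851
```

```bash
python3 -c "
from h import *
go(.6178,-.0591,.012)
im=capture('wrist');cv2.imwrite('pics/w4.png',im);c=cam('wrist')
for n in('blue',):
  for b in blobs(im,n,200): print(n,b, onz(c,b[0],.042))
"
```

```text
t 7.9 pos [ 0.6174 -0.0557  0.1363] w 0.0851 turn [-0.   0.   0.1] shift [ 0.18  0.29 12.43]
blue (array([494.7,  50.2]), np.int32(12715), array([420,   0, 140, 116], dtype=int32)) [ 0.81181741 -0.01153322  0.042     ]
blue (array([280.5, 218. ]), np.int32(456), array([269, 205,  24,  26], dtype=int32)) [ 0.61788164 -0.05985783  0.042     ]
blue (array([ 64. , 301.3]), np.int32(351), array([ 51, 286,  31,  36], dtype=int32)) [ 0.40875529 -0.04775549  0.042     ]
```

Request:
{"fn": "servo_tool", "kwargs": {
  "rows": [
    [[0,0,0],[0.2,0.3,3],0],
    [[0,0,0],[0.2,0.3,6],0],
    [[0,0,0],[0.2,0.3,9],0],
    [[0,0,0],[0.2,0.3,11],0],
    [[0,0,0],[0.2,0.3,12.3],0],
    [[0,0,0],[0.2,0.3,12.3],0],
    [[0,0,0],[0.2,0.3,12.3],0],
    [[0,0,0],[0.2,0.3,12.3],0.4]
  ]
}}

```text
time: 8.75
ee_pos: [0.6197, -0.061, 0.0154]
tool_rot: [-0.0, 0.976, -0.22, 0.002]
wrist_force: [-0.0, -0.7, -0.1]
width: 0.0729
```

Request:
{"fn": "servo_tool", "kwargs": {
  "rows": [
    [[0,0,0],[0,0,0],0.8],
    [[0,0,0],[0,0,0],1],
    [[0,0,0],[0,0,0],1],
    [[0,0,0],[0,0,0],1],
    [[0,0,0],[0,0,0],1],
    [[0,0,0],[0,0,0],1]
  ]
}}

```text
time: 9.35
ee_pos: [0.6188, -0.0609, 0.0142]
tool_rot: [0.0, 0.976, -0.22, 0.001]
wrist_force: [-0.0, -0.4, 4.1]
width: 0.0231
```

```bash
python3 -c "
from h import *
go(.5444,.1911,.13)"
```

```text
t 9.35 pos [ 0.6188 -0.0609  0.0142] w 0.0231 turn [-0.  -0.1  0. ] shift [-17.51 -19.58 -11.6 ]
```

Request:
{"fn": "servo_tool", "kwargs": {
  "rows": [
    [[0,0,0],[0,0,-4],1],
    [[0,0,0],[0,0,-8],1],
    [[0,0,0],[-2,-2.5,-11],1],
    [[0,0,0],[-5,-6,-11.6],1],
    [[0,0,0],[-8,-9.3,-11.6],1],
    [[0,0,0],[-11,-12.6,-11.6],1],
    [[0,0,0],[-14,-15.9,-11.6],1],
    [[0,0,0],[-16.5,-18.5,-11.6],1]
  ]
}}

```text
time: 10.15
ee_pos: [0.5468, 0.1793, 0.1286]
tool_rot: [0.0, 0.976, -0.219, -0.001]
wrist_force: [1.2, -0.2, -1.0]
width: 0.0233
```

Request:
{"fn": "servo_tool", "kwargs": {
  "rows": [
    [[0,0,0],[-1,-1.1,0],1],
    [[0,0,0],[-1,-1.1,0],1],
    [[0,0,0],[-1,-1.1,0],1],
    [[0,0,0],[-1,-1.1,0],1]
  ]
}}

```text
time: 10.55
ee_pos: [0.5446, 0.1898, 0.1291]
tool_rot: [0.0, 0.975, -0.221, 0.0]
wrist_force: [0.3, 0.6, -0.5]
width: 0.0233
```

```bash
python3 -c "
from h import *
go(.5444,.1911,.021)"
```

```text
t 10.55 pos [0.5446 0.1898 0.1291] w 0.0233 turn [ 0.  -0.  -0.1] shift [-0.08 -0.12 10.81]
```

Request:
{"fn": "servo_tool", "kwargs": {
  "rows": [
    [[0,0,0],[-0.1,-0.1,3],1],
    [[0,0,0],[-0.1,-0.1,6],1],
    [[0,0,0],[-0.1,-0.1,8.5],1],
    [[0,0,0],[-0.1,-0.1,9.8],1],
    [[0,0,0],[-0.1,-0.1,10.4],1],
    [[0,0,0],[-0.1,-0.1,10.7],1],
    [[0,0,0],[-0.1,-0.1,10.8],1],
    [[0,0,0],[-0.1,-0.1,10.8],1]
  ]
}}

```text
time: 11.35
ee_pos: [0.5447, 0.1929, 0.0227]
tool_rot: [-0.001, 0.976, -0.22, 0.001]
wrist_force: [-0.5, -0.4, -1.0]
width: 0.0232
```

Request:
{"fn": "servo_tool", "kwargs": {
  "rows": [
    [[0,0,0],[0,0,0],1],
    [[0,0,0],[0,0,0],1]
  ]
}}

```text
time: 11.55
ee_pos: [0.5442, 0.1929, 0.0223]
tool_rot: [-0.0, 0.976, -0.22, 0.001]
wrist_force: [-0.2, 0.5, -1.2]
width: 0.0236
```

Request:
{"fn": "servo_tool", "kwargs": {
  "rows": [
    [[0,0,0],[0,0,0.2],1],
    [[0,0,0],[0,0,0.2],1],
    [[0,0,0],[0,0,0.2],0.7],
    [[0,0,0],[0,0,0.2],0.4],
    [[0,0,0],[0,0,0.2],0],
    [[0,0,0],[0,0,0.2],0],
    [[0,0,0],[0,0,0.1],0],
    [[0,0,0],[0,0,-4],0]
  ]
}}

```text
time: 12.35
ee_pos: [0.5378, 0.1914, 0.0547]
tool_rot: [0.003, 0.976, -0.22, -0.007]
wrist_force: [-0.1, -0.0, 0.1]
width: 0.0852
```

Request:
{"fn": "servo_tool", "kwargs": {
  "rows": [
    [[0,0,0],[0,0,-4],0],
    [[0,0,0],[0,0,-8],0],
    [[0,0,0],[0,3,-9],0],
    [[0,0,0],[0,3,-9],0]
  ]
}}

```text
time: 12.75
ee_pos: [0.5319, 0.1641, 0.1553]
tool_rot: [-0.0, 0.975, -0.221, 0.003]
wrist_force: [-0.7, -0.4, -0.4]
width: 0.0853
```

```bash
python3 -c "
from h import *
go(.5676,-.1781,.14)
im=capture('wrist');cv2.imwrite('pics/w5.png',im);c=cam('wrist')
"
```

```text
t 12.75 pos [0.5319 0.1641 0.1553] w 0.0853 turn [-0.1 -0.3 -0.1] shift [17.94 29.36  1.56]
```

View pics/w5.png

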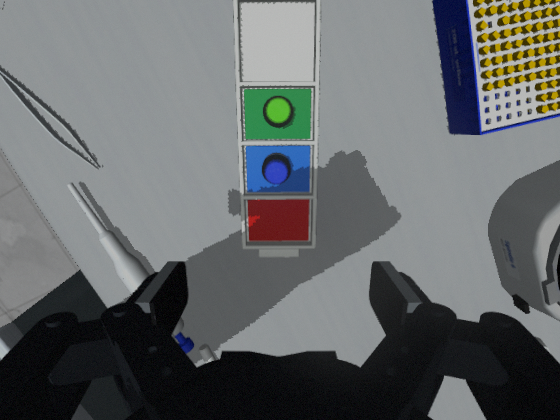

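Green (278,110) and blue (276,170) both stand on their pads. Next is red.

Request:
{"fn": "servo_tool", "kwargs": {
  "rows": [
    [[0,0,0],[2.5,4,0],0],
    [[0,0,0],[5,8.2,0.3],0],
    [[0,0,0],[7.5,12.4,0.6],0],
    [[0,0,0],[10,16.5,1],0],
    [[0,0,0],[12.5,20.6,1.3],0],
    [[0,0,0],[15,24.6,1.5],0],
    [[0,0,0],[17.5,28.6,1.6],0],
    [[0,0,0],[17.9,29.4,1.6],0]
  ]
}}

```text
time: 13.6
ee_pos: [0.566, -0.1812, 0.1329]
tool_rot: [0.001, 0.975, -0.222, -0.001]
wrist_force: [0.8, 0.7, -0.3]
width: 0.0852
```

Request:
{"fn": "servo_tool", "kwargs": {
  "rows": [
    [[0,0,0],[0,0,0],0],
    [[0,0,0],[0,0,0],0],
    [[0,0,0],[0,0,0],0],
    [[0,0,0],[0,0,0],0]
  ]
}}

```text
time: 14.0
ee_pos: [0.5664, -0.175, 0.1353]
tool_rot: [-0.0, 0.976, -0.219, -0.0]
wrist_force: [-0.1, 0.2, 0.0]
width: 0.0853
```

```bash
python3 -c "
from h import *
go(.5676,-.1781,.013)
im=capture('wrist');cv2.imwrite('pics/w6.png',im);c=cam('wrist')
for n in('red',):
  for b in blobs(im,n,200): print(n,b, onz(c,b[0],.042))
"
```

```text
t 14.0 pos [ 0.5664 -0.175   0.1353] w 0.0853 turn [-0.   0.   0.1] shift [ 0.24  0.23 12.23]
red (array([280.7, 218.1]), np.int32(426), array([269, 205,  24,  25], dtype=int32)) [ 0.56709498 -0.17903461  0.042     ]
```

Request:
{"fn": "servo_tool", "kwargs": {
  "rows": [
    [[0,0,0],[0.2,0.3,3],0],
    [[0,0,0],[0.2,0.3,6],0],
    [[0,0,0],[0.2,0.3,9],0],
    [[0,0,0],[0.2,0.3,11],0],
    [[0,0,0],[0.2,0.3,12.2],0],
    [[0,0,0],[0.2,0.3,12.2],0],
    [[0,0,0],[0.2,0.3,12.2],0],
    [[0,0,0],[0.2,0.3,12.2],0.4]
  ]
}}

```text
time: 14.85
ee_pos: [0.5684, -0.1808, 0.0154]
tool_rot: [0.0, 0.976, -0.22, 0.002]
wrist_force: [-0.2, 1.1, -0.3]
width: 0.0731
```

Request:
{"fn": "servo_tool", "kwargs": {
  "rows": [
    [[0,0,0],[0,0,0],0.8],
    [[0,0,0],[0,0,0],1],
    [[0,0,0],[0,0,0],1],
    [[0,0,0],[0,0,0],1],
    [[0,0,0],[0,0,0],1],
    [[0,0,0],[0,0,0],1]
  ]
}}

```text
time: 15.45
ee_pos: [0.5675, -0.1807, 0.0141]
tool_rot: [0.0, 0.976, -0.22, 0.001]
wrist_force: [0.1, 0.6, 3.6]
width: 0.0231
```

```bash
python3 -c "
from h import *
go(.523,.1454,.13)"
```

```text
t 15.45 pos [ 0.5675 -0.1807  0.0141] w 0.0231 turn [ 0.  -0.1  0. ] shift [-17.98 -27.55 -11.61]
```

Request:
{"fn": "servo_tool", "kwargs": {
  "rows": [
    [[0,0,0],[0,0,-4],1],
    [[0,0,0],[0,0,-8],1],
    [[0,0,0],[-2,-3,-11],1],
    [[0,0,0],[-4.7,-7.2,-11.6],1],
    [[0,0,0],[-7.4,-11.4,-11.6],1],
    [[0,0,0],[-10.1,-15.6,-11.6],1],
    [[0,0,0],[-12.8,-19.8,-11.6],1],
    [[0,0,0],[-15.5,-23.8,-11.6],1]
  ]
}}

```text
time: 16.25
ee_pos: [0.5279, 0.1031, 0.1287]
tool_rot: [0.0, 0.976, -0.22, -0.0]
wrist_force: [1.1, -0.0, -0.2]
width: 0.0231
```

Request:
{"fn": "servo_tool", "kwargs": {
  "rows": [
    [[0,0,0],[-2,-3,0],1],
    [[0,0,0],[-2.5,-3.7,0],1],
    [[0,0,0],[-2.5,-3.7,0],1],
    [[0,0,0],[-2.5,-3.7,0],1],
    [[0,0,0],[-2.5,-3.7,0],1]
  ]
}}

```text
time: 16.75
ee_pos: [0.5224, 0.1438, 0.1291]
tool_rot: [0.0, 0.975, -0.221, -0.0]
wrist_force: [-0.4, 0.5, -0.3]
width: 0.0236
```

```bash
python3 -c "
from h import *
go(.523,.1454,.021)"
```

```text
t 16.75 pos [0.5224 0.1438 0.1291] w 0.0236 turn [ 0.   0.  -0.1] shift [-0.02 -0.18 10.81]
```

Request:
{"fn": "servo_tool", "kwargs": {
  "rows": [
    [[0,0,0],[0,-0.1,3],1],
    [[0,0,0],[0,-0.1,6],1],
    [[0,0,0],[0,-0.1,8.5],1],
    [[0,0,0],[0,-0.1,9.8],1],
    [[0,0,0],[0,-0.1,10.4],1],
    [[0,0,0],[0,-0.1,10.7],1],
    [[0,0,0],[0,-0.1,10.8],1],
    [[0,0,0],[0,-0.1,10.8],1]
  ]
}}

```text
time: 17.55
ee_pos: [0.5237, 0.1463, 0.0226]
tool_rot: [-0.0, 0.976, -0.22, 0.001]
wrist_force: [0.1, -0.5, 0.7]
width: 0.0233
```

Request:
{"fn": "servo_tool", "kwargs": {
  "rows": [
    [[0,0,0],[0,0,0.1],1],
    [[0,0,0],[0,0,0.2],1],
    [[0,0,0],[0,0,0.2],1],
    [[0,0,0],[0,0,0.2],0.7],
    [[0,0,0],[0,0,0.2],0.4],
    [[0,0,0],[0,0,0.2],0],
    [[0,0,0],[0,0,0.2],0],
    [[0,0,0],[0,0,0.2],0]
  ]
}}

```text
time: 18.35
ee_pos: [0.5225, 0.1462, 0.0192]
tool_rot: [0.0, 0.976, -0.22, -0.0]
wrist_force: [0.7, 0.1, -0.3]
width: 0.0816
```

Request:
{"fn": "servo_tool", "kwargs": {
  "rows": [
    [[0,0,0],[0,0,-4],0],
    [[0,0,0],[0,0,-8],0],
    [[0,0,0],[0,2,-12],0],
    [[0,0,0],[0,3,-16],0],
    [[0,0,0],[0,3,-16],0]
  ]
}}

```text
time: 18.85
ee_pos: [0.5133, 0.1186, 0.187]
tool_rot: [-0.002, 0.975, -0.22, 0.006]
wrist_force: [1.1, 0.4, 0.9]
width: 0.0854
```

```bash
python3 -c "
from h import *
go(.4275,-.3959,.2)
im=capture('wrist');cv2.imwrite('pics/w7.png',im);c=cam('wrist')
"
```

```text
t 18.85 pos [0.5133 0.1186 0.187 ] w 0.0854 turn [-0.4 -0.6 -0.1] shift [14.39 50.13 -1.46]
```

View pics/w7.png

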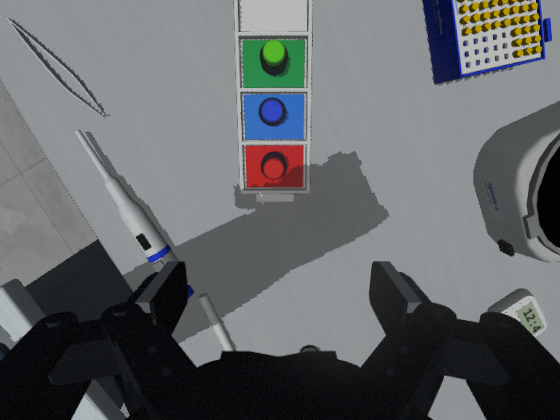

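All three vials stand on their pads. Next is the bottle.

Request:
{"fn": "servo_tool", "kwargs": {
  "rows": [
    [[0,0,0],[1.3,4.7,-0.2],0],
    [[0,0,0],[2.6,9.4,-0.5],0],
    [[0,0,0],[3.9,14.1,-0.8],0],
    [[0,0,0],[5.2,18.8,-1],0],
    [[0,0,0],[6.5,23.5,-1.2],0],
    [[0,0,0],[7.8,28.2,-1.4],0],
    [[0,0,0],[9.1,32.8,-1.4],0],
    [[0,0,0],[10.4,37,-1.4],0]
  ]
}}

```text
time: 19.7
ee_pos: [0.4439, -0.2613, 0.1916]
tool_rot: [-0.001, 0.975, -0.22, -0.001]
wrist_force: [1.0, -0.3, 0.3]
width: 0.0859
```

Request:
{"fn": "servo_tool", "kwargs": {
  "rows": [
    [[0,0,0],[1.5,4.6,0],0],
    [[0,0,0],[3,9,0],0],
    [[0,0,0],[4,13,0],0],
    [[0,0,0],[4,13,0],0],
    [[0,0,0],[4,13,0],0],
    [[0,0,0],[4,13,0],0],
    [[0,0,0],[4,13,0],0]
  ]
}}

```text
time: 20.4
ee_pos: [0.4258, -0.3929, 0.1931]
tool_rot: [-0.0, 0.976, -0.219, -0.0]
wrist_force: [-0.4, -0.1, 0.1]
width: 0.0856
```

```bash
python3 -c "
from h import *
go(.4275,-.3959,.056)
im=capture('wrist');cv2.imwrite('pics/w8.png',im);c=cam('wrist')
for n in('red',):
  for b in blobs(im,n,200): print(n,b, onz(c,b[0],.110))
"
```

```text
t 20.4 pos [ 0.4258 -0.3929  0.1931] w 0.0856 turn [-0.   0.   0.1] shift [ 0.29  0.21 13.71]
red (array([281.3, 218.3]), np.int32(851), array([265, 202,  34,  33], dtype=int32)) [ 0.42808416 -0.39424337  0.11      ]
```

View pics/w8.png

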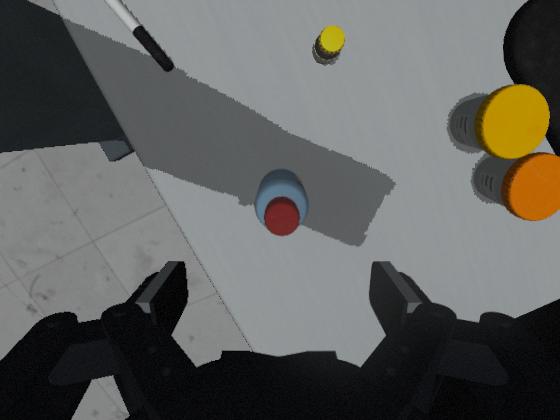

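Request:
{"fn": "servo_tool", "kwargs": {
  "rows": [
    [[0,0,0],[0.3,0.2,1],0],
    [[0,0,0],[0.3,0.2,3],0],
    [[0,0,0],[0.3,0.2,6],0],
    [[0,0,0],[0.3,0.2,9],0],
    [[0,0,0],[0.3,0.2,12],0],
    [[0,0,0],[0.3,0.2,13.5],0],
    [[0,0,0],[0.3,0.2,13.5],0],
    [[0,0,0],[0.3,0.2,13.5],0]
  ]
}}

```text
time: 21.25
ee_pos: [0.4276, -0.3976, 0.0589]
tool_rot: [0.0, 0.976, -0.22, 0.0]
wrist_force: [-0.8, -0.6, 0.6]
width: 0.0853
```

Request:
{"fn": "servo_tool", "kwargs": {
  "rows": [
    [[0,0,0],[0,0,0],0.3],
    [[0,0,0],[0,0,0],0.6],
    [[0,0,0],[0,0,0],1],
    [[0,0,0],[0,0,0],1],
    [[0,0,0],[0,0,0],1],
    [[0,0,0],[0,0,0],1],
    [[0,0,0],[0,0,0],1]
  ]
}}

```text
time: 21.95
ee_pos: [0.4279, -0.3984, 0.0604]
tool_rot: [0.001, 0.976, -0.22, 0.001]
wrist_force: [-1.0, 0.9, 6.2]
width: 0.0469
```

```bash
python3 -c "
from h import *
go(.5918,.2902,.17)"
```

```text
t 21.95 pos [ 0.4279 -0.3984  0.0604] w 0.0469 turn [ 0.1 -0.1  0. ] shift [-14.7  -69.22 -11.1 ]
```

Request:
{"fn": "servo_tool", "kwargs": {
  "rows": [
    [[0,0,0],[0,0,-2],1],
    [[0,0,0],[0,0,-5],1],
    [[0,0,0],[0,0,-8],1],
    [[0,0,0],[0,-2,-10.5],1],
    [[0,0,0],[-1,-5,-11.5],1],
    [[0,0,0],[-1.9,-9,-11.5],1],
    [[0,0,0],[-2.8,-13,-11.5],1],
    [[0,0,0],[-3.6,-17,-11.5],1]
  ]
}}

```text
time: 22.75
ee_pos: [0.4677, -0.227, 0.1732]
tool_rot: [-0.0, 0.975, -0.22, 0.0]
wrist_force: [0.5, 0.2, -1.7]
width: 0.0467
```

Request:
{"fn": "servo_tool", "kwargs": {
  "rows": [
    [[0,0,0],[-0.8,-4,0],1],
    [[0,0,0],[-1.7,-8,0],1],
    [[0,0,0],[-2.5,-12,0],1],
    [[0,0,0],[-3.4,-16,0],1],
    [[0,0,0],[-4.2,-20,0],1],
    [[0,0,0],[-5,-24,0],1],
    [[0,0,0],[-5.9,-28,0],1],
    [[0,0,0],[-6.8,-32,0],1]
  ]
}}

```text
time: 23.55
ee_pos: [0.5434, 0.0915, 0.1729]
tool_rot: [0.0, 0.976, -0.22, -0.0]
wrist_force: [0.6, -0.3, -1.8]
width: 0.0471
```

Request:
{"fn": "servo_tool", "kwargs": {
  "rows": [
    [[0,0,0],[-0.8,-4,0],1],
    [[0,0,0],[-1.7,-8,0],1],
    [[0,0,0],[-2.5,-12,0],1],
    [[0,0,0],[-3,-14,0],1],
    [[0,0,0],[-3,-15,0],1],
    [[0,0,0],[-3,-15,0],1],
    [[0,0,0],[-3,-15,0],1],
    [[0,0,0],[-3,-15,0],1]
  ]
}}

```text
time: 24.35
ee_pos: [0.5806, 0.2367, 0.1734]
tool_rot: [0.0, 0.975, -0.221, -0.0]
wrist_force: [0.5, -0.1, -1.8]
width: 0.0471
```

```bash
python3 -c "
from h import *
go(.5918,.2902,.07)
im=capture('wrist');cv2.imwrite('pics/w9.png',im)
cv2.imwrite('pics/s9.png',capture('side'))"
```

```text
t 24.35 pos [0.5806 0.2367 0.1734] w 0.0471 turn [ 0.  -0.  -0.1] shift [-1.29 -5.31 10.34]
```

View pics/w9.png

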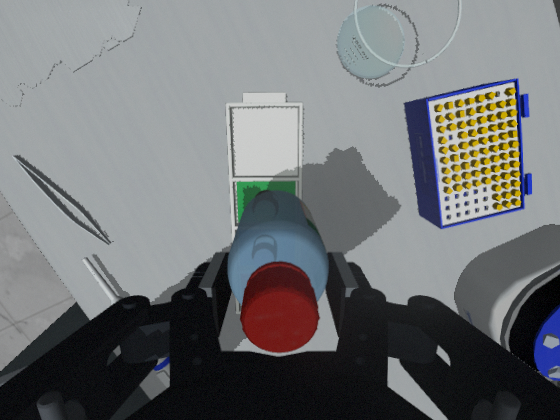

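View pics/s9.png

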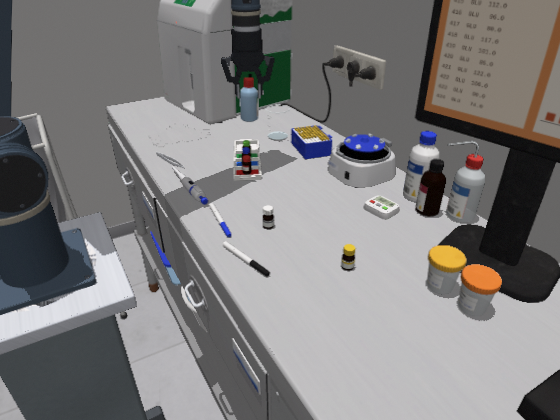

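```bash
python3 -c "
from h import *
c=cam('wrist')
P=np.array([onz(c,u,.016) for u in((230,107),(300,107),(300,177),(233,178))]);print(P.round(4),P.mean(0))"
```

```text
[[0.5771 0.3319 0.016 ]
 [0.6353 0.304  0.016 ]
 [0.6082 0.2448 0.016 ]
 [0.549  0.272  0.016 ]] [0.59237666 0.28817169 0.016     ]
```

Request:
{"fn": "servo_tool", "kwargs": {
  "rows": [
    [[0,0,0],[-0.5,-2,0],1],
    [[0,0,0],[-1.1,-4,0],1],
    [[0,0,0],[-1.3,-5.2,0],1],
    [[0,0,0],[-1.3,-5.2,0],1],
    [[0,0,0],[-1.3,-5.2,0],1],
    [[0,0,0],[-1.3,-5.2,0],1],
    [[0,0,0],[-1.3,-5.2,0],1]
  ]
}}

```text
time: 25.15
ee_pos: [0.5912, 0.2899, 0.1735]
tool_rot: [0.0, 0.975, -0.22, 0.0]
wrist_force: [0.7, 0.0, -2.1]
width: 0.0468
```

```bash
python3 -c "
from h import *
go(.5918,.2902,.066)"
```

```text
t 25.15 pos [0.5912 0.2899 0.1735] w 0.0468 turn [ 0. -0. -0.] shift [ 0.04 -0.06 10.75]
```

Request:
{"fn": "servo_tool", "kwargs": {
  "rows": [
    [[0,0,0],[0,0.2,2],1],
    [[0,0,0],[0,0.2,4.5],1],
    [[0,0,0],[0,0.2,7],1],
    [[0,0,0],[0,0.2,8.8],1],
    [[0,0,0],[0,0.2,9.8],1],
    [[0,0,0],[0,0.2,10.4],1],
    [[0,0,0],[0,0.2,10.7],1],
    [[0,0,0],[0,0.2,10.8],1]
  ]
}}

```text
time: 25.95
ee_pos: [0.5909, 0.289, 0.0662]
tool_rot: [-0.0, 0.976, -0.22, 0.001]
wrist_force: [-0.5, -0.6, -1.5]
width: 0.0465
```

Request:
{"fn": "servo_tool", "kwargs": {
  "rows": [
    [[0,0,0],[0,0,0],1],
    [[0,0,0],[0,0,0.1],1],
    [[0,0,0],[0,0,0.1],1]
  ]
}}

```text
time: 26.25
ee_pos: [0.5907, 0.2891, 0.065]
tool_rot: [-0.0, 0.976, -0.22, 0.0]
wrist_force: [-0.8, -0.4, -2.0]
width: 0.047
```

Request:
{"fn": "servo_tool", "kwargs": {
  "rows": [
    [[0,0,0],[0,0,0.1],1],
    [[0,0,0],[0,0,0.1],1],
    [[0,0,0],[0,0,0.1],1]
  ]
}}

```text
time: 26.55
ee_pos: [0.5908, 0.2892, 0.0645]
tool_rot: [-0.0, 0.976, -0.22, 0.001]
wrist_force: [-1.7, 1.0, 3.4]
width: 0.0469
```

Contact force is 3.4 N upward, so the bottle is on the floor. Releasing and backing straight up.

Request:
{"fn": "servo_tool", "kwargs": {
  "rows": [
    [[0,0,0],[0,0,0],0.6],
    [[0,0,0],[0,0,0],0.3],
    [[0,0,0],[0,0,0],0],
    [[0,0,0],[0,0,0],0],
    [[0,0,0],[0,0,0],0],
    [[0,0,0],[0,0,0],0],
    [[0,0,0],[0,0,-2],0],
    [[0,0,0],[0,0,-5],0]
  ]
}}

```text
time: 27.35
ee_pos: [0.5883, 0.2881, 0.1105]
tool_rot: [0.002, 0.976, -0.22, -0.003]
wrist_force: [0.1, 0.1, -0.3]
width: 0.0858
```

Request:
{"fn": "servo_tool", "kwargs": {
  "rows": [
    [[0,0,0],[0,0,-3],0],
    [[0,0,0],[0,0,-6],0],
    [[0,0,0],[0,0,-10],0],
    [[0,0,0],[0,4,-12],0],
    [[0,0,0],[0,8,-12],0],
    [[0,0,0],[0,12,-12],0],
    [[0,0,0],[0,16,-12],0],
    [[0,0,0],[0,20,-12],0]
  ]
}}

```text
time: 28.15
ee_pos: [0.5038, 0.107, 0.2335]
tool_rot: [0.0, 0.976, -0.22, 0.0]
wrist_force: [-0.4, -0.8, 1.4]
width: 0.0853
```

Request:
{"fn": "servo_tool", "kwargs": {
  "rows": [
    [[0,0,0],[0,4,0],0],
    [[0,0,0],[0,8,0],0],
    [[0,0,0],[0,12,0],0],
    [[0,0,0],[0,16,0],0],
    [[0,0,0],[0,16,0],0],
    [[0,0,0],[0,16,0],0]
  ]
}}

```text
time: 28.75
ee_pos: [0.436, -0.0368, 0.2336]
tool_rot: [-0.0, 0.975, -0.221, 0.0]
wrist_force: [-0.0, -0.1, 1.0]
width: 0.0854
```

```bash
python3 - <<'E'
from h import *
print(state()['time'],state()['ee_pos'])
t,s=capture('top'),capture('side')
cv2.imwrite('pics/t10.png',cv2.resize(t[140:300,100:440],(800,376),interpolation=cv2.INTER_CUBIC))
cv2.imwrite('pics/s10.png',cv2.resize(s[60:280,150:400],None,fx=2.6,fy=2.6,interpolation=cv2.INTER_CUBIC))
T=cam('top')
for n in('red','green','blue','yellow'):
  for b in blobs(t,n): 
    if 60<b[0][0]<400 and 140<b[0][1]<260: print(n,b,onz(T,b[0],.048),onz(T,b[0],.114)) 
E
```

```text
28.75 [ 0.43595204 -0.03683682  0.23358402]
red (array([124.7, 171.8]), np.int32(92), array([120, 167,  11,  12], dtype=int32)) [0.60725237 0.31873538 0.048     ] [0.58943731 0.29302729 0.114     ]
green (array([159.8, 191.8]), np.int32(269), array([149, 180,  24,  25], dtype=int32)) [0.55709588 0.2242585  0.048     ] [0.54270745 0.20500494 0.114     ]
blue (array([176.5, 200.2]), np.int32(298), array([165, 188,  24,  26], dtype=int32)) [0.5366188  0.18072582 0.048     ] [0.52362933 0.16444634 0.114     ]
yellow (array([363.5, 208.5]), np.int32(54), array([360, 205,   8,   8], dtype=int32)) [ 0.52632493 -0.28320347  0.048     ] [ 0.51403873 -0.26778796  0.114     ]
```

View pics/t10.png

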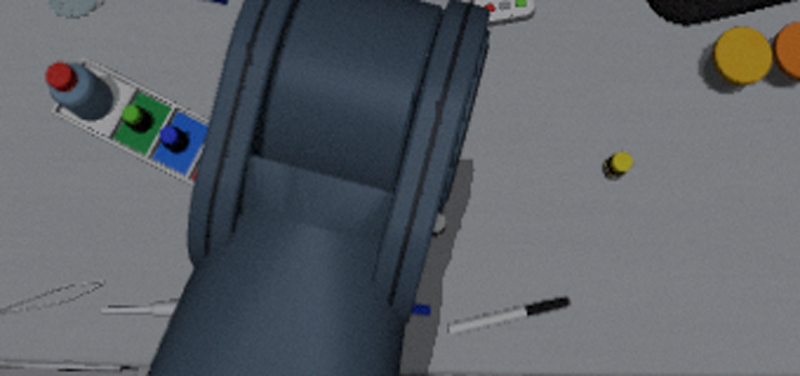

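View pics/s10.png

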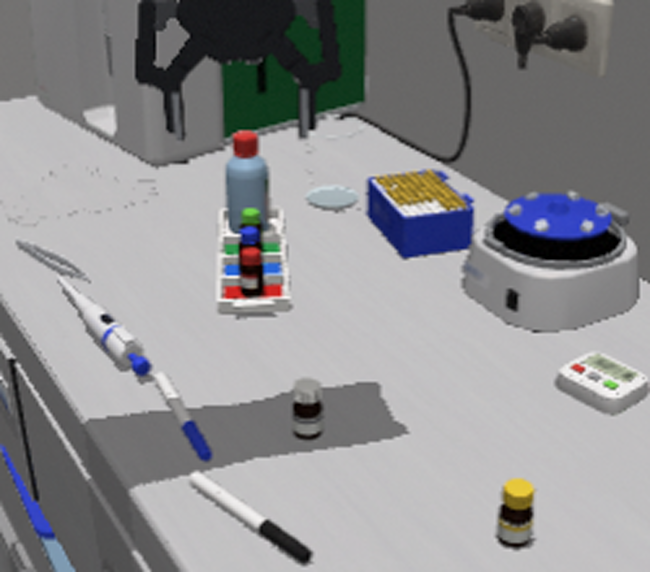

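```bash
python3 -c "
from bench import *
print(close_job())"
```

```text
the job is handed in; nothing more can be done
None
```

The caddy is loaded and handed in at about 29 s of the 99 s allowed. The red, green and blue vials stand upright on their own pads, and the buffer bottle stands upright in the long pocket without a pad.

- **Bottle:** the last top view put its cap at about (0.589, 0.293). The pocket centre is at about (0.592, 0.289), so the bottle is roughly 4 mm off, against the 13 mm allowed.
- **Vials:** they were released with the tool within about 2 mm of each pad centre. I checked the result by eye in the wrist and side pictures but did not measure the final positions.
- **Red vial:** the arm hid it in the last top view. The last side picture and an earlier wrist picture show it standing on its pad.
- **Look-alikes:** yellow is unmoved, with its cap at the same pixel as at the start. White was mostly hidden from above, and the last side picture shows it still upright where it was.

The gripper was open and clear of everything, with the wrist force about 1 N. None of my checks failed or disagreed.

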